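Seat the loose coupling collar on the open connector and hold it home

ROBOT

A 7-joint arm with a two-finger parallel gripper is mounted at the origin on the work surface. World frame = base frame: x ahead of the robot, y to its left, z up, the work surface at z = 0. Lengths are in mm, angles in degrees, forces in N, time in s.
With the tool pointing down it reaches from about 350 to 900 mm from the base axis. Payload 19.9 kg.
Tool frame: the origin (TCP) lies at the very end of the fingers, on their centre line; the grasp point (between the pads) lies 19 mm behind it (arm.hold_point_z is the distance from the TCP to the grasp point, in mm); z points along the fingers, y is the line along which they close (so a half turn about z gives the same grasp; the last joint's range is limited). The gripper opens to 94 mm and grips with 3 to 60 N. Pads are 16 mm wide; open, the fingers measure 119 mm over their backs; the gripper's body (75 mm by 177 mm) begins 78 mm behind the grasp point.
Start: joints at [67.466, 23.915, -0.59, 92.452, 0.269, 63.638, -3.037], TCP at [215.358, -586.7, 175.025] pointing down, gripper open.
Joint ranges: [-161.28, 161.28], [-22.2, 115.67], [-73.04, 71.86], [3.21, 147.25], [-68.34, 248.33], [10.77, 114.83], [-161.83, 161.83]. Speed limits (degrees/s): [108.29, 108.29, 136.94, 136.94, 172.46, 172.46, 172.46].

INTERFACE

Orientations are given as a 3x3 rotation matrix whose columns are the frame's x, y, z axes.
In Python, from cell import readout, cams, job, finder, arm gives the robot as it stands.
- The arm moves only by the tool servo_tool, never from a script. Its argument "increments" is a list of rows, each an object of numbers: "ax", "ay", "az": the turn, a rotation vector about the world's x, y, z scaled (see below); "x", "y", "z": the shift along the world's x, y, z scaled (see below); "gripper": the closure, from -1 (fully open) to 1 (shut). In form: [{"ax": .., "ay": .., "az": .., "x": .., "y": .., "z": .., "gripper": ..}, ...]. A call has 1 to 5 rows; each row shifts and turns the commanded pose from where the row before left it; what a row does not reach is not made up. The controller multiplies each number of a shift by 0.06 m and each number of a turn by 4 degrees. A row lasts 1/8 s, in which the tool goes at most 62.5 mm and 10.7 degrees, less where a joint would pass 70% of its speed; a pose out of reach is approached as far as the arm can. A call with a number of a shift or a turn outside -1 to 1 is refused whole. A call with a gripper value outside its range is refused whole. The fingers move at their own pace and stop on an object; "force" is the grip in N (left out, the last holds). Time passes only in rows, so rows that do not move let the fingers close. It gives the time, the measured TCP pose, the force, the opening and the grip force at its end, in the units of the state.
- readout.read_state(): the state, without advancing time (a new reading comes with each control period).
- cams.read_camera(name): name is "scene" or "top" or "wrist"; returns a dict with "pixels" (400x640x3 uint8, blue, green, red), "fx", "fy", "cx", "cy" (pixels), "xyz" and "attitude" of the camera in the world; the wrist camera has in their place "hand_eye" (4x4, takes a point from camera to tool coordinates, whose origin is the TCP and whose axes are the flange's). Camera axes: x right, y down, z forward; pixel columns grow to the right and rows downward; lengths in mm; the calibration is good to about 2 mm. The wrist camera is an equidistant fisheye: a pixel r from the principal point sees the ray r / f radians off the axis. A picture is of the moment at which its call begins: read the wrist's pose just before it. There is no depth.
- job.job_done(): hands the job in; it is judged then, once.
Trained networks look in a picture, given as the dict that the camera call returned (one of the last four; its "shot" number tells which), for a name from the list of things; names that differ only in an ending like _2 or _b are one class to them, and where a whole thing is asked for, a point or a joint stands for the part that bears it (a point fixed in the world has none). Each returns a list of dicts, best first, with "confidence" (0 to 1); they miss things now and then, are a little off and sometimes report something else, mostly with a low value. They report only what shows in the picture. A call takes as long as a camera call.
- finder.find_in(name, picture): "at" ([column, row] in pixels, amid what is visible of it).
- finder.outline_of(name, picture): "pixels" (400x640 bool, what is visible of it) and "at" ([column, row] in pixels, amid what is visible of it).
The state is a dict: "t": time; "joint_pos": joint angles; "qvel": joint speeds; "joint_efforts": joint torques, N m; "ee_pos": TCP position; "tcp_rot": TCP orientation; "wrist_force": force on the tool from outside, world axes, zero at the start; "wrist_torque": the same for the moment, N m; "gripper_width": finger opening in mm; "gripper_force": force on a finger pad.
Only numpy, scipy, OpenCV 4.12 (cv2) and the standard library are available. Lean on these libraries where they do the work, as an engineer would, in place of code of your own. Each camera call takes 0.05 s, during which the arm holds its last target. There are 200 camera calls.

TASK

Two of the three connectors on top of the grey connector box already wear their knurled collars: take the loose knurled collar from the bench, set it over the connector that is still open, and turn it until its hidden keyways drop over the pins. Then push it down fully home against the spring and finish while still holding it pressed home in the gripper; leave the other things on the bench where they are.

Things in the scene. Friction and masses are not known exactly. Their poses are not given: they have to be found in the camera images.
- collar: Loose aluminium collar standing on the bench, about 0.12 kg. Origin: centre of its underside, z up. 47 mm tall. Its upper 20 mm is a solid knurled head, 46 mm across: grip this. Below is a 43 mm skirt, open underneath: bore 34 mm wide, 27 mm deep. Four keyways 9 mm wide run down the bore at its +x, +y, -x, -y, unseen from outside, so it never needs more than 90 degrees of turning.
- box: The fixed grey connector box, 100 x 360 x 45 mm, its long side along its own y. Origin: centre of its underside. Three connectors stand 115 mm apart in a row along its top. Exactly one is open (no collar on it); which one changes from start to start.
- port_1 (a point): First connector (-y end of the box): the centre of the upper face of its 60 mm flange, 48 mm above the bench, where the underside of a fully home collar rests. An open connector is a steel spigot 30 mm in diameter, standing 26 mm above this face, the top 6 mm tapering to 23 mm.
- port_2 (a point): Same point on the middle connector. The open spigot has two 4 mm thick pins, 180 degrees apart, 13 mm above the flange face, reaching 19.6 mm from the axis; their direction is unknown and varies. A collar whose keyways miss the pins stops on them, underside 15 mm above the face; turned to within about 7 degrees of the pins, it can go down.
- port_3 (a point): Same point on the third connector (+y end). From the open spigot's top a black spring plunger, 16 mm across, stands 7 mm proud. The collar's ceiling meets it 6 mm before home; it pushes back 3 N there, 9 N at home, so a collar let go springs up again.
- fitted_1: A knurled collar of the same shape, already fitted and fixed on one of the three connectors; which one changes. Origin: centre of its underside, on the flange face; its top is 47 mm higher.
- fitted_2: The other already fitted and fixed collar, on another of the three connectors. Same shape and origin.
- screwdriver: A black-handled screwdriver lying on the bench, about 200 mm long, a bystander. Origin under its middle.
- io_module: A stepped blue input/output module, 100 x 55 x 55 mm, standing on the bench, a bystander. Origin: centre of its underside.
- jar: A small clear jar with a black lid, 52 mm in diameter, 70 mm tall, standing on the bench, a bystander. Origin: centre of its underside.

How it is judged (in metres and radians):
On the way:
1. the loose collar is picked up in the gripper, clear of the bench (height (world z) of collar above 0.055 m and contact force between the fingers and collar above 1 N), for 0.2 s.
At the end, for the whole second after the job is handed in: The loose collar is on the open connector with its keyways over the pins, pushed home: its underside within 3 mm of the flange face and 4 mm of the connector's centre, upright within 0.1 rad, with the fingers still touching it with more than 2 N, through the last second (((horizontal distance between collar and port_1 below 0.004 m and z of collar in the frame of port_1 below 0.003 m) or (horizontal distance between collar and port_2 below 0.004 m and z of collar in the frame of port_2 below 0.003 m) or (horizontal distance between collar and port_3 below 0.004 m and z of collar in the frame of port_3 below 0.003 m)) and angle between collar's own z axis and vertical below 0.1 rad and contact force between the fingers and collar above 2 N); the arm keeps its last pose, push and grip.
It fails at once if the screwdriver is moved by more than 30 mm (distance of screwdriver from where it was at the start of the episode above 0.03 m).
It fails at once if the io module is moved by more than 30 mm (distance of io_module from where it was at the start of the episode above 0.03 m).
It fails at once if the jar is moved by more than 30 mm (distance of jar from where it was at the start of the episode above 0.03 m).
It also fails if it takes over 72 s, if anything falls off the work surface, if the arm or the gripper's body presses on something with over 40 N, if the wrist force passes 120 N, or if a joint passes its speed limit or range.

## Working session

There is one attempt and no reset: what is moved stays moved. The work goes in short steps, Python scripts to look and compute and a tool call to move; the robot and the scene stay as the last step left them, time stands still between calls to the robot, and variables do not carry over. Pictures are saved under pics/ and viewed, at most 10 in all, crops included, and the job is handed in when it is done.

Besides the shell and the picture viewer there is one more tool, called after ">>>" by a JSON object that holds its "fn" and its "kwargs", one argument or row to a line. servo_tool: Moves the arm, as the interface text tells. Its arguments: {"type":"object","properties":{"increments":{"type":"array"},"force":{"type":"number"}},"required":["increments"]}

```bash
mkdir -p pics; cat > h.py <<'E'
import numpy as np, cv2
from cell import readout, cams, job, finder, arm
def ray(p,uv):
    R=np.array(p["attitude"]); 
    d=np.array([(uv[0]-p["cx"])/p["fx"],(uv[1]-p["cy"])/p["fy"],1.])
    return np.array(p["xyz"],float),R@d
def onz(p,uv,z):
    o,d=ray(p,uv); return o+d*(z-o[2])/d[2]
def wray(p,uv,st):
    H=np.array(p["hand_eye"]); dx,dy=uv[0]-p["cx"],uv[1]-p["cy"]
    th=np.hypot(dx/p["fx"],dy/p["fy"]); ph=np.arctan2(dy/p["fy"],dx/p["fx"])
    d=np.array([np.sin(th)*np.cos(ph),np.sin(th)*np.sin(ph),np.cos(th)])
    R=np.array(st["tcp_rot"]); return np.array(st["ee_pos"])+R@H[:3,3], R@H[:3,:3]@d
def tri(rs):
    A=sum(np.eye(3)-np.outer(d,d)/(d@d) for o,d in rs); b=sum((np.eye(3)-np.outer(d,d)/(d@d))@o for o,d in rs)
    x=np.linalg.solve(A,b); return x,[np.linalg.norm(np.cross(x-o,d/np.linalg.norm(d))) for o,d in rs]
E
python3 - <<'E'
from h import *
ps={}
for n in("scene","top"):
    p=ps[n]=cams.read_camera(n); cv2.imwrite(f"pics/{n}0.png",p["pixels"]); print(n,p["attitude"] ,p["xyz"],p["fx"],p["cx"],p["cy"],p.get("shot"))
    for k in("collar","box","port_1","fitted_1","screwdriver","io_module","jar"):
        for r in finder.find_in(k,p): print(k,np.round(r["at"]),round(r["confidence"],2),np.round(onz(p,r["at"],30)))
s=readout.read_state(); print(s["tcp_rot"],s["ee_pos"],s["wrist_force"],s["t"],s["gripper_width"],arm.hold_point_z)
E
```

```text
scene [[ 0.0078505   0.75259304 -0.65843913]
 [ 0.99994806 -0.00162809  0.01006137]
 [ 0.00650012 -0.65848391 -0.75256673]] [1140.50602607   18.1651244   756.40878409] 393.1256966566716 321.86544192731776 203.04204622752493 1
collar [296. 186.] 0.9 [445. -37.  30.]
box [325. 248.] 0.84 [637.  34.  30.]
port_1 [325. 247.] 0.59 [635.  33.  30.]
fitted_1 [376. 233.] 0.84 [597. 151.  30.]
fitted_1 [268. 223.] 0.63 [568. -98.  30.]
screwdriver [162. 181.] 0.92 [ 429. -384.   30.]
screwdriver [324. 250.] 0.63 [644.  33.  30.]
io_module [491. 232.] 0.59 [595. 418.  30.]
jar [466. 177.] 0.68 [417. 405.  30.]
top [[ 2.30151416e-02 -9.81545841e-01  1.89836945e-01]
 [-9.99720473e-01 -2.36238432e-02 -9.43845970e-04]
 [ 5.41110631e-03 -1.89762157e-01 -9.81815178e-01]] [372.51190202  33.8089402  903.60199365] 362.14733393138437 325.3239742490374 199.86482618134977 2
collar [357. 245.] 0.85 [433. -46.  30.]
box [330. 174.] 0.92 [608.  22.  30.]
box [358. 245.] 0.18 [432. -47.  30.]
port_1 [329. 175.] 0.94 [605.  25.  30.]
fitted_1 [376. 171.] 0.84 [617. -91.  30.]
fitted_1 [278. 160.] 0.76 [641. 154.  30.]
screwdriver [502. 259.] 0.79 [ 408. -391.   30.]
io_module [170. 180.] 0.77 [583. 420.  30.]
jar [162. 251.] 0.98 [407. 421.  30.]
[[ 9.38754692e-01  3.44586166e-01 -4.45253088e-05]
 [ 3.44586167e-01 -9.38754693e-01  2.40592859e-05]
 [-3.35078455e-05 -3.79285731e-05 -9.99999999e-01]] [ 215.36193922 -586.71661806  175.05344897] [-0.5505466  -0.23807859 -1.00947003] 0.8 93.99667597429018 18.8
```

View pics/scene0.png

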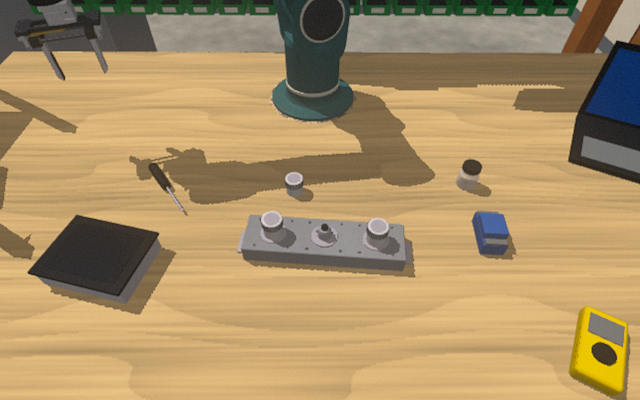

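View pics/top0.png

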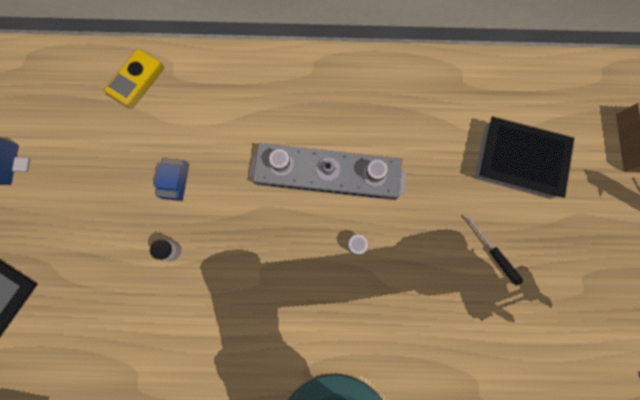

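The pictures show the loose collar at scene (294,184) / top (358,244). The open connector is the middle one, at scene (324,236) / top (328,167), with fitted collars on both sides of it. I'll move the wrist camera over for a precise measurement.

```bash
python3 - <<'E'
from h import *
a=cams.read_camera("scene");b=cams.read_camera("top")
A=finder.outline_of("collar",a)[0];B=finder.outline_of("collar",b)[0]
for o in(A,B):
    v,u=np.nonzero(o["pixels"]);print(u.min(),u.max(),v.min(),v.max(),o["at"])
print(tri([ray(a,A["at"]),ray(b,B["at"])]))
print(tri([ray(a,(324,228)),ray(b,(327.5,165))]))
E
```

```text
286 302 173 196 [294.6, 185.3]
366 387 159 181 [376.1, 169.2]
(array([580.98017029, -50.12106864, 176.11931018]), [np.float64(20.75701847064278), np.float64(20.75701847064275)])
(array([617.03379413,  30.57276427,  75.45946918]), [np.float64(0.7835123493611019), np.float64(0.783512349361114)])
```

>>> {"fn": "servo_tool", "kwargs": {
  "increments": [
    {"x":0.3,"y":0.9,"z":0.3,"ax":0,"ay":0,"az":0,"gripper":-1},
    {"x":0.3,"y":0.9,"z":0.3,"ax":0,"ay":0,"az":0,"gripper":-1},
    {"x":0.35,"y":0.9,"z":0.3,"ax":0,"ay":0,"az":0,"gripper":-1},
    {"x":0.35,"y":0.9,"z":0.3,"ax":0,"ay":0,"az":0,"gripper":-1},
    {"x":0.35,"y":0.9,"z":0.2,"ax":0,"ay":0,"az":0,"gripper":-1}
  ]
}}

```text
t: 1.62
ee_pos: [314.9, -315.0, 260.0]
tcp_rot: [[0.939, 0.345, 0.001], [0.345, -0.939, -0.001], [0.0, 0.001, -1.0]]
wrist_force: [1.1, -0.5, 0.3]
gripper_width: 93.9
gripper_force: 0.0
```

>>> {"fn": "servo_tool", "kwargs": {
  "increments": [
    {"x":0.35,"y":0.9,"z":0,"ax":0,"ay":0,"az":0,"gripper":-1},
    {"x":0.35,"y":0.9,"z":0,"ax":0,"ay":0,"az":0,"gripper":-1},
    {"x":0.35,"y":0.9,"z":0,"ax":0,"ay":0,"az":0,"gripper":-1},
    {"x":0.35,"y":0.9,"z":0,"ax":0,"ay":0,"az":0,"gripper":-1},
    {"x":0,"y":0,"z":0,"ax":0,"ay":0,"az":0,"gripper":-1}
  ]
}}

```text
t: 2.25
ee_pos: [399.4, -97.4, 259.4]
tcp_rot: [[0.937, 0.35, 0.001], [0.35, -0.937, -0.0], [0.001, 0.0, -1.0]]
wrist_force: [0.9, -0.7, 0.2]
gripper_width: 94.0
gripper_force: 0.0
```

```bash
python3 - <<'E'
from h import *
s=readout.read_state(); p=cams.read_camera("wrist"); cv2.imwrite("pics/w1.png",p["pixels"])
print(s["ee_pos"],s["tcp_rot"],p["hand_eye"],p["fx"],p["cx"],p["cy"],s["wrist_force"])
for k in("collar","port_2","fitted_1","box"):
    for r in finder.find_in(k,p):
        o,d=wray(p,r["at"],s); print(k,r["at"],r["confidence"],o+d*(40-o[2])/d[2])
E
```

```text
[399.36859606 -97.36926645 259.36986921] [[ 9.36740842e-01  3.50022850e-01  7.74325109e-04]
 [ 3.50023052e-01 -9.36741077e-01 -1.36995403e-04]
 [ 6.77390615e-04  3.99360827e-04 -9.99999691e-01]] [[ 2.54555290e-04 -9.71340484e-01 -2.37692235e-01  6.70002491e+01]
 [ 9.99999637e-01  5.38935473e-05  8.50706012e-04  1.03780059e+00]
 [-8.13515112e-04 -2.37692365e-01  9.71340145e-01 -2.09030351e+02]
 [ 0.00000000e+00  0.00000000e+00  0.00000000e+00  1.00000000e+00]] 309.70691628693146 315.7197077370997 196.77719054119785 [ 0.8738592  -0.71208419  0.21509432]
collar [288.9, 135.2] 0.89 [433.50669116 -46.72012105  40.        ]
port_2 [326.6, 30.0] 0.67 [591.64899927 -43.08095808  40.        ]
port_2 [478.7, 226.5] 0.3 [ 410.59887888 -376.74910686   40.        ]
fitted_1 [363.1, 26.2] 0.8 [616.64492156 -88.13473504  40.        ]
box [325.8, 30.7] 0.9 [590.25432352 -42.41926442  40.        ]
```

View pics/w1.png

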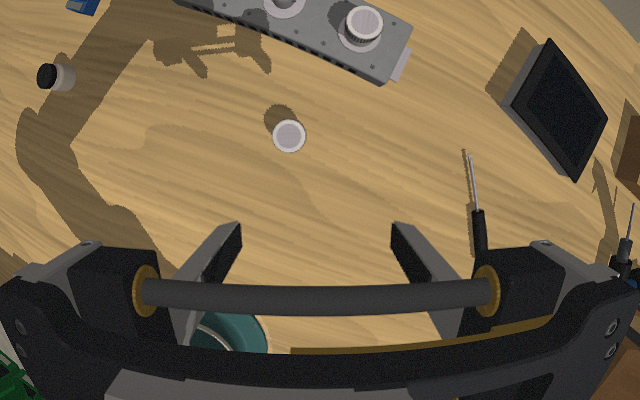

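The wrist view shows the loose collar's top at (289,135). Its surroundings are clear. I'll go above it and look a second time for height.

>>> {"fn": "servo_tool", "kwargs": {
  "increments": [
    {"x":0.2,"y":0.3,"z":-0.4,"ax":0,"ay":0,"az":0,"gripper":-1},
    {"x":0.2,"y":0.3,"z":-0.4,"ax":0,"ay":0,"az":0,"gripper":-1},
    {"x":0.17,"y":0.2,"z":-0.4,"ax":0,"ay":0,"az":0,"gripper":-1},
    {"x":0,"y":0,"z":-0.3,"ax":0,"ay":0,"az":0,"gripper":-1},
    {"x":0,"y":0,"z":0,"ax":0,"ay":0,"az":0,"gripper":-1}
  ]
}}

```text
t: 3.12
ee_pos: [431.8, -53.3, 168.2]
tcp_rot: [[0.939, 0.344, -0.002], [0.344, -0.939, 0.001], [-0.002, -0.001, -1.0]]
wrist_force: [0.4, 0.1, 0.9]
gripper_width: 94.2
gripper_force: 0.0
```

```bash
python3 - <<'E'
from h import *
s=readout.read_state(); p=cams.read_camera("wrist"); cv2.imwrite("pics/w2.png",p["pixels"])
print(s["ee_pos"])
r=finder.outline_of("collar",p)[0]; v,u=np.nonzero(r["pixels"]); print(r["at"],r["confidence"],u.min(),u.max(),v.min(),v.max())
S0=dict(ee_pos=[399.36859606,-97.36926645,259.36986921],tcp_rot=[[.93674,.35002,.00077],[.35002,-.93674,-.00014],[.00068,.0004,-1]])
x,e=tri([wray(p,r["at"],s),wray(p,(288.9,135.2),S0)]);print(x,e)
o,d=wray(p,r["at"],s);print(o+d*(47-o[2])/d[2])
E
```

```text
[431.76329231 -53.27470361 168.16300056]
[308.5, 178.4] 0.77 288 330 157 201
[432.55633228 -45.76443682  29.15765947] [np.float64(0.34412724660846256), np.float64(0.34412724660849037)]
[435.55908251 -44.79041548  47.        ]
```

View pics/w2.png

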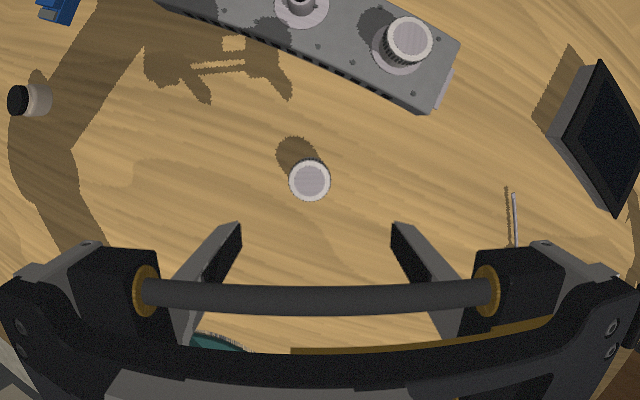

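The collar's top is at about (309,180). Triangulation gives the collar at (434,-45.5), and the spread of heights is consistent with a 47 mm object. Next I descend to TCP z 18.

>>> {"fn": "servo_tool", "kwargs": {
  "increments": [
    {"x":0.04,"y":0.13,"z":-0.5,"ax":0,"ay":0,"az":0,"gripper":-1},
    {"x":0,"y":0,"z":-0.5,"ax":0,"ay":0,"az":0,"gripper":-1},
    {"x":0,"y":0,"z":-0.5,"ax":0,"ay":0,"az":0,"gripper":-1},
    {"x":0,"y":0,"z":-0.5,"ax":0,"ay":0,"az":0,"gripper":-1},
    {"x":0,"y":0,"z":0,"ax":0,"ay":0,"az":0,"gripper":-1}
  ]
}}

```text
t: 3.85
ee_pos: [434.3, -45.2, 48.6]
tcp_rot: [[0.939, 0.344, -0.002], [0.344, -0.939, 0.0], [-0.002, -0.001, -1.0]]
wrist_force: [-0.3, -0.2, 0.3]
gripper_width: 93.7
gripper_force: 0.0
```

```bash
python3 - <<'E'
from h import *
S0=dict(ee_pos=[399.36859606,-97.36926645,259.36986921],tcp_rot=[[.93674,.35002,.00077],[.35002,-.93674,-.00014],[.00068,.0004,-1]])
S1=dict(ee_pos=[431.763,-53.275,168.163],tcp_rot=[[.939,.344,-.002],[.344,-.939,.001],[-.002,-.001,-1]])
s=readout.read_state(); p=cams.read_camera("wrist"); cv2.imwrite("pics/w3.png",p["pixels"])
print(s["ee_pos"])
r=finder.outline_of("collar",p)[0]; v,u=np.nonzero(r["pixels"]); print(r["at"],r["confidence"],u.min(),u.max(),v.min(),v.max())
print(tri([wray(p,(309.5,180),S1),wray(p,(289,135.5),S0)]))
o,d=wray(p,((u.min()+u.max())/2,(v.min()+v.max())/2),s);print(o+d*(47-o[2])/d[2])
E
```

```text
[434.30131802 -45.17317131  48.56226808]
[313.7, 214.3] 0.83 282 347 179 247
(array([433.01902956, -46.83956521,  39.4428194 ]), [np.float64(0.17199301178160809), np.float64(0.17199301178159754)])
[437.82881616 -44.27307514  47.        ]
```

View pics/w3.png

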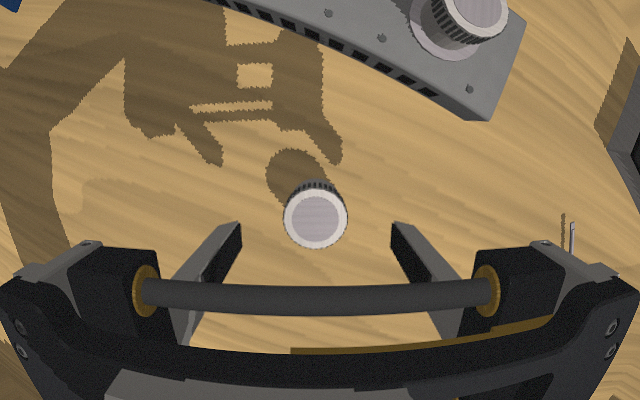

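The collar's top centre is at about (315,217), centred between the fingers to about 1 mm. Descend 30 mm, close and lift.

>>> {"fn": "servo_tool", "kwargs": {
  "increments": [
    {"x":0.02,"y":0,"z":-0.25,"ax":0,"ay":0,"az":0,"gripper":-1},
    {"x":0,"y":0,"z":-0.25,"ax":0,"ay":0,"az":0,"gripper":-1},
    {"x":0,"y":0,"z":0,"ax":0,"ay":0,"az":0,"gripper":-1},
    {"x":0,"y":0,"z":0,"ax":0,"ay":0,"az":0,"gripper":1},
    {"x":0,"y":0,"z":0,"ax":0,"ay":0,"az":0,"gripper":1}
  ],
  "force": 40
}}

```text
t: 4.58
ee_pos: [436.4, -44.9, 19.3]
tcp_rot: [[0.939, 0.345, 0.0], [0.345, -0.939, -0.0], [0.0, 0.0, -1.0]]
wrist_force: [0.4, -0.2, 0.1]
gripper_width: 77.3
gripper_force: 0.0
```

>>> {"fn": "servo_tool", "kwargs": {
  "increments": [
    {"x":0,"y":0,"z":0,"ax":0,"ay":0,"az":0,"gripper":1},
    {"x":0,"y":0,"z":0,"ax":0,"ay":0,"az":0,"gripper":1},
    {"x":0,"y":0,"z":0,"ax":0,"ay":0,"az":0,"gripper":1}
  ]
}}

```text
t: 4.95
ee_pos: [436.2, -44.9, 19.1]
tcp_rot: [[0.939, 0.345, 0.0], [0.345, -0.939, 0.0], [0.0, 0.0, -1.0]]
wrist_force: [0.6, 1.0, -0.3]
gripper_width: 47.5
gripper_force: 0.0
```

>>> {"fn": "servo_tool", "kwargs": {
  "increments": [
    {"x":0,"y":0,"z":0,"ax":0,"ay":0,"az":0,"gripper":1},
    {"x":0,"y":0,"z":0,"ax":0,"ay":0,"az":0,"gripper":1},
    {"x":0,"y":0,"z":0.5,"ax":0,"ay":0,"az":0,"gripper":1},
    {"x":0,"y":0,"z":1,"ax":0,"ay":0,"az":0,"gripper":1},
    {"x":0,"y":0,"z":1,"ax":0,"ay":0,"az":0,"gripper":1}
  ]
}}

```text
t: 5.58
ee_pos: [435.7, -44.6, 170.7]
tcp_rot: [[0.939, 0.345, -0.001], [0.345, -0.939, 0.001], [-0.0, -0.001, -1.0]]
wrist_force: [1.8, -0.9, -0.1]
gripper_width: 0.3
gripper_force: 0.0
```

>>> {"fn": "servo_tool", "kwargs": {
  "increments": [
    {"x":0.5,"y":0.3,"z":0,"ax":0,"ay":0,"az":0,"gripper":1},
    {"x":0.5,"y":0.3,"z":0,"ax":0,"ay":0,"az":0,"gripper":1},
    {"x":0.2,"y":0.1,"z":0,"ax":0,"ay":0,"az":0,"gripper":1},
    {"x":0,"y":0,"z":0,"ax":0,"ay":0,"az":0,"gripper":1}
  ]
}}

```text
t: 6.08
ee_pos: [508.0, -2.6, 168.6]
tcp_rot: [[0.938, 0.345, -0.001], [0.345, -0.938, 0.001], [-0.001, -0.001, -1.0]]
wrist_force: [0.1, 0.1, -0.6]
gripper_width: 0.6
gripper_force: 0.0
```

```bash
python3 - <<'E'
from h import *
import pickle
s=readout.read_state(); p=cams.read_camera("wrist"); pickle.dump((s,p),open("a.pkl","wb"))
print(s["ee_pos"],s["gripper_width"],s["gripper_force"],s["wrist_force"])
for k in("port_2","fitted_1","collar"):
    for r in finder.outline_of(k,p): v,u=np.nonzero(r["pixels"]); print(k,r["at"],r["confidence"],u.min(),u.max(),v.min(),v.max())
cv2.imwrite("pics/w4.png",cv2.resize(p["pixels"][:300,120:520],(800,600),interpolation=cv2.INTER_CUBIC))
E
```

```text
[507.97995005  -2.63461926 168.56751908] 0.5975274874421915 0.0 [ 0.09019801  0.0917065  -0.57852588]
port_2 [329.4, 92.3] 0.58 164 477 0 191
fitted_1 [217.3, 35.6] 0.96 191 244 9 61
fitted_1 [426.7, 134.6] 0.71 398 453 106 155
collar [344.7, 243.6] 0.44 338 347 232 254
```

View pics/w4.png

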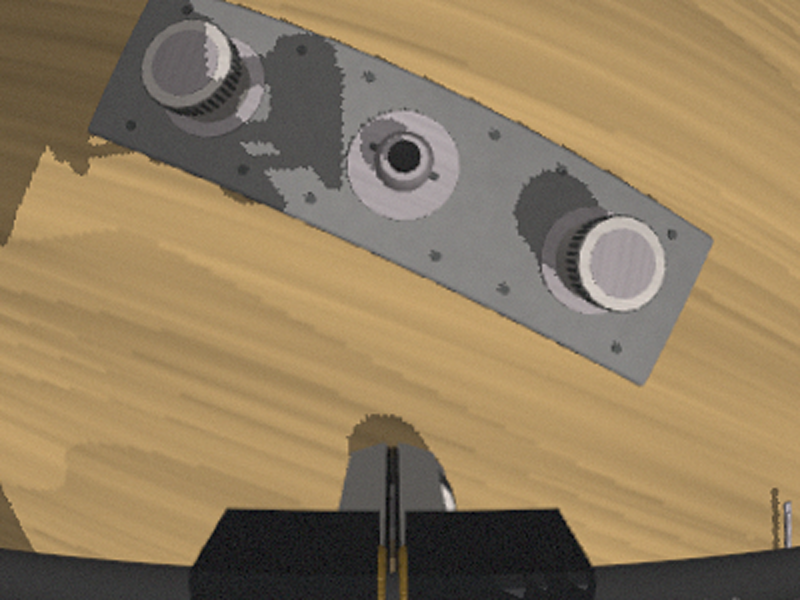

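The picture shows the fingers shut and empty, so the grasp missed: the collar stays behind at crop (445,495). The open connector is at crop (404,155), with its pins at (374,147) and (434,176). I'll open the gripper and look at the collar again from the side.

>>> {"fn": "servo_tool", "kwargs": {
  "increments": [
    {"x":-0.8,"y":-0.6,"z":0,"ax":0,"ay":0,"az":0,"gripper":-1},
    {"x":-0.8,"y":-0.6,"z":0,"ax":0,"ay":0,"az":0,"gripper":-1},
    {"x":0,"y":0,"z":0,"ax":0,"ay":0,"az":0,"gripper":-1},
    {"x":0,"y":0,"z":0,"ax":0,"ay":0,"az":0,"gripper":-1}
  ]
}}

```text
t: 6.78
ee_pos: [412.4, -75.1, 169.4]
tcp_rot: [[0.939, 0.344, 0.001], [0.344, -0.939, -0.001], [0.001, 0.001, -1.0]]
wrist_force: [0.4, 0.9, -0.2]
gripper_width: 37.1
gripper_force: 0.0
```

```bash
python3 - <<'E'
from h import *
s=readout.read_state(); p=cams.read_camera("wrist")
print(s["ee_pos"],s["gripper_width"])
for r in finder.outline_of("collar",p): v,u=np.nonzero(r["pixels"]); print(r["at"],r["confidence"],u.min(),u.max(),v.min(),v.max());o,d=wray(p,r["at"],s);print(o+d*(30-o[2])/d[2],o+d*(47-o[2])/d[2])
cv2.imwrite("pics/w5.png",p["pixels"])
E
```

```text
[412.40754416 -75.07528598 169.446388  ] 37.10735705074028
[298.7, 155.5] 0.89 275 318 135 178
[434.30180926 -48.14120295  30.        ] [436.31089883 -48.37331066  47.        ]
```

View pics/w5.png

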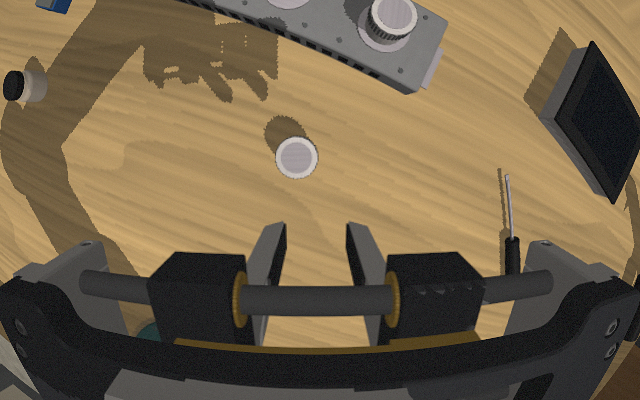

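The collar still stands upright, top centre at (297,158), moved by only about 2 mm. I'll retry and check that the grip force builds before lifting.

>>> {"fn": "servo_tool", "kwargs": {
  "increments": [
    {"x":0.2,"y":0.25,"z":-0.5,"ax":0,"ay":0,"az":0,"gripper":-1},
    {"x":0.2,"y":0.2,"z":-0.5,"ax":0,"ay":0,"az":0,"gripper":-1},
    {"x":0,"y":0,"z":-0.5,"ax":0,"ay":0,"az":0,"gripper":-1},
    {"x":0,"y":0,"z":-0.5,"ax":0,"ay":0,"az":0,"gripper":-1},
    {"x":0,"y":0,"z":0,"ax":0,"ay":0,"az":0,"gripper":-1}
  ]
}}

```text
t: 7.5
ee_pos: [435.3, -46.7, 47.6]
tcp_rot: [[0.938, 0.346, -0.004], [0.346, -0.938, 0.002], [-0.003, -0.003, -1.0]]
wrist_force: [0.2, 0.1, 1.4]
gripper_width: 92.7
gripper_force: 0.0
```

```bash
cat >circ.py <<'E'
from h import *
# fit bright top ring by ellipse of bright pixels in the outline
s=readout.read_state(); p=cams.read_camera("wrist")
print(np.round(s["ee_pos"],1),s["gripper_width"],s["gripper_force"])
r=finder.outline_of("collar",p)[0]; g=cv2.cvtColor(p["pixels"],cv2.COLOR_BGR2GRAY)
m=((g>120)&r["pixels"]).astype(np.uint8); m=cv2.morphologyEx(m,cv2.MORPH_OPEN,np.ones((3,3),np.uint8))
c=max(cv2.findContours(m,0,2)[0],key=cv2.contourArea); e=cv2.fitEllipse(cv2.convexHull(c)); print(r["at"],r["confidence"],e)
o,d=wray(p,e[0],s);print(o+d*(47-o[2])/d[2])
E
python3 circ.py
```

```text
[435.3 -46.7  47.6] 92.65081307717868 0.0
[314.4, 215.4] 0.84 ((312.5754089355469, 219.45758056640625), (60.35813903808594, 64.89976501464844), 89.71002960205078)
[434.12775799 -46.02953227  47.        ]
```

>>> {"fn": "servo_tool", "kwargs": {
  "increments": [
    {"x":-0.01,"y":0.01,"z":-0.26,"ax":0,"ay":0,"az":0,"gripper":-1},
    {"x":0,"y":0,"z":-0.26,"ax":0,"ay":0,"az":0,"gripper":-1},
    {"x":0,"y":0,"z":0,"ax":0,"ay":0,"az":0,"gripper":1},
    {"x":0,"y":0,"z":0,"ax":0,"ay":0,"az":0,"gripper":1},
    {"x":0,"y":0,"z":0,"ax":0,"ay":0,"az":0,"gripper":1}
  ],
  "force": 40
}}

```text
t: 8.22
ee_pos: [435.8, -47.3, 18.2]
tcp_rot: [[0.939, 0.345, 0.001], [0.345, -0.939, -0.0], [0.0, 0.0, -1.0]]
wrist_force: [0.3, -0.5, 0.4]
gripper_width: 67.6
gripper_force: 0.0
```

>>> {"fn": "servo_tool", "kwargs": {
  "increments": [
    {"x":0,"y":0,"z":0,"ax":0,"ay":0,"az":0,"gripper":1},
    {"x":0,"y":0,"z":0,"ax":0,"ay":0,"az":0,"gripper":1},
    {"x":0,"y":0,"z":0,"ax":0,"ay":0,"az":0,"gripper":1},
    {"x":0,"y":0,"z":0,"ax":0,"ay":0,"az":0,"gripper":1}
  ]
}}

```text
t: 8.72
ee_pos: [435.6, -47.3, 17.8]
tcp_rot: [[0.939, 0.345, -0.0], [0.345, -0.939, 0.0], [-0.0, -0.0, -1.0]]
wrist_force: [0.2, -0.4, -0.6]
gripper_width: 27.5
gripper_force: 0.0
```

>>> {"fn": "servo_tool", "kwargs": {
  "increments": [
    {"x":0,"y":0,"z":0,"ax":0,"ay":0,"az":0,"gripper":1}
  ]
}}

```text
t: 8.85
ee_pos: [435.6, -47.3, 17.8]
tcp_rot: [[0.939, 0.345, -0.0], [0.345, -0.939, 0.0], [-0.0, -0.0, -1.0]]
wrist_force: [-0.2, 0.4, -0.6]
gripper_width: 17.3
gripper_force: 0.0
```

The fingers closed to 17 mm without touching, so the collar is not where I think. I'll look now.

```bash
python3 - <<'E'
from h import *
s=readout.read_state(); p=cams.read_camera("wrist"); t=cams.read_camera("scene"); q=cams.read_camera("top")
print(s["joint_pos"],s["ee_pos"],s["gripper_width"])
im=np.zeros((600,800,3),np.uint8)
im[:300]=cv2.resize(t["pixels"][110:260,150:550],(800,300),interpolation=cv2.INTER_CUBIC)
im[300:,:400]=cv2.resize(p["pixels"][100:400,120:520],(400,300)); im[300:,400:]=cv2.resize(q["pixels"][150:300,250:450],(400,300))
cv2.imwrite("pics/c6.png",im)
E
```

```text
[ 28.11641303  21.53285402 -29.76481764 124.5405001   17.27673889
  37.82967617 -83.53988702] [435.55545364 -47.28930631  17.82598288] 17.312333226683656
```

View pics/c6.png

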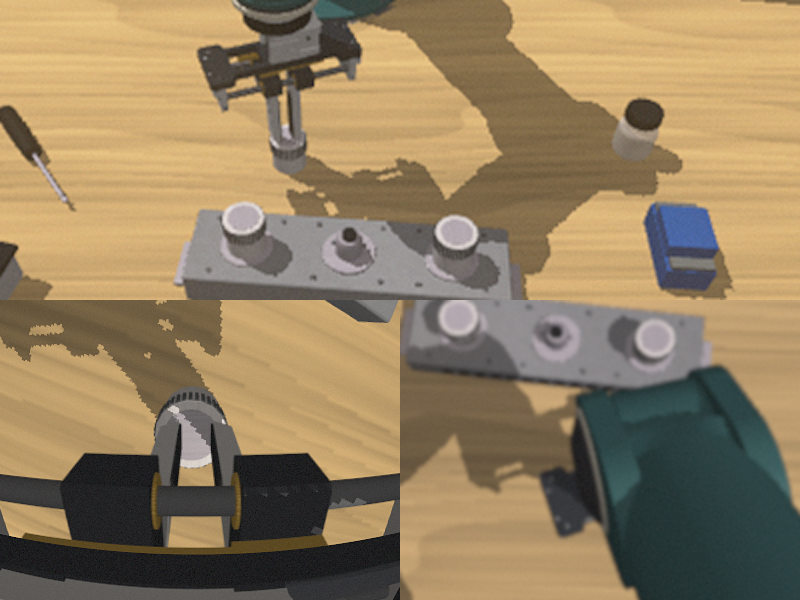

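```bash
python3 - <<'E'
from h import *
s=readout.read_state(); t=cams.read_camera("scene"); q=cams.read_camera("top")
def pj(p,X):
    c=np.array(p["attitude"]).T@(np.array(X)-p["xyz"]); return np.round([c[0]/c[2]*p["fx"]+p["cx"],c[1]/c[2]*p["fy"]+p["cy"]],1)
E=s["ee_pos"]; print(E,s["gripper_width"],s["gripper_force"],s["wrist_force"])
for dz in(0,29,40,60,97): print("tcp+",dz,pj(t,E+np.array([0,0,dz])),"collar z",dz,pj(t,[435,-46,dz]),pj(q,[435,-46,dz]))
print("tri scene/top",tri([ray(t,(294.6,185.3)),ray(q,(357.5,244.5))]))
g=t["pixels"][150:205,275:315]
cv2.imwrite("pics/s7.png",cv2.resize(g,None,fx=10.5,fy=10.5,interpolation=cv2.INTER_CUBIC))
E
```

```text
[435.53521632 -47.29717648  17.81137448] 5.71116234742982 0.0 [-0.23536805 -0.4246437  -0.04233554]
tcp+ 0 [292.6 186. ] collar z 0 [293.5 190.6] [356.1 245. ]
tcp+ 29 [292.1 178.1] collar z 29 [292.9 182.9] [357.1 244.2]
tcp+ 40 [291.8 175.1] collar z 40 [292.7 179.9] [357.6 243.8]
tcp+ 60 [291.4 169.3] collar z 60 [292.3 174.3] [358.4 243.2]
tcp+ 97 [290.6 158.2] collar z 97 [291.6 163.5] [359.9 242. ]
tri scene/top (array([434.86874304, -44.8970628 ,  20.1467123 ]), [np.float64(2.774852412434152), np.float64(2.774852412434186)])
```

View pics/s7.png

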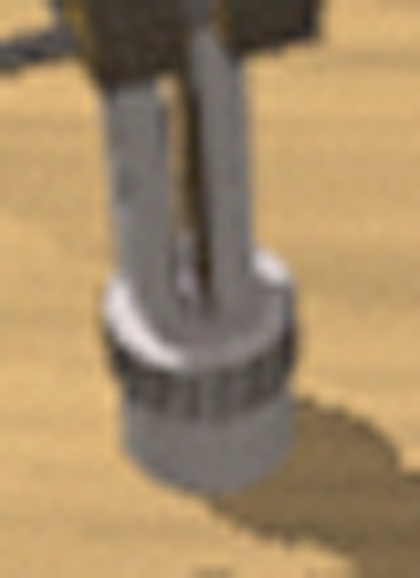

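The picture shows the fingers shut at, or ending in, the collar's top plane. I need to know whether the tips are really above the collar, i.e. whether the reported z is wrong. I'll check where the fingertips projected in the first scene image, and probe upward with the fingers shut.

>>> {"fn": "servo_tool", "kwargs": {
  "increments": [
    {"x":0,"y":0,"z":0.5,"ax":0,"ay":0,"az":0,"gripper":1},
    {"x":0,"y":0,"z":0.5,"ax":0,"ay":0,"az":0,"gripper":1},
    {"x":0,"y":0,"z":0,"ax":0,"ay":0,"az":0,"gripper":1}
  ]
}}

```text
t: 9.48
ee_pos: [436.7, -47.6, 79.4]
tcp_rot: [[0.939, 0.344, 0.003], [0.344, -0.939, -0.001], [0.003, 0.002, -1.0]]
wrist_force: [-0.7, 0.4, -0.8]
gripper_width: 0.4
gripper_force: 0.0
```

```bash
python3 - <<'E'
from h import *
s=readout.read_state(); t=cams.read_camera("scene")
def pj(p,X):
    c=np.array(p["attitude"]).T@(np.array(X)-p["xyz"]); return np.round([c[0]/c[2]*p["fx"]+p["cx"],c[1]/c[2]*p["fy"]+p["cy"]],1)
E0=np.array([215.4,-586.7,175]);y=np.array([.345,-.939,0])
print("start tips",pj(t,E0+50*y),pj(t,E0-50*y),"now",s["ee_pos"],s["wrist_force"],pj(t,s["ee_pos"]),"collar top",pj(t,[435,-46,47]))
a=cv2.imread("pics/scene0.png")[35:95,40:120]; b=t["pixels"][135:205,265:325]
im=np.zeros((560,800,3),np.uint8)
A=cv2.resize(a,None,fx=5,fy=5,interpolation=cv2.INTER_CUBIC);B=cv2.resize(b,None,fx=6.5,fy=6.5,interpolation=cv2.INTER_CUBIC)
im[:A.shape[0],:400]=A; im[:B.shape[0],410:800]=B; cv2.imwrite("pics/s8.png",im)
E
```

```text
start tips [68.6 88.7] [109.3  81.5] now [436.74162886 -47.57067024  79.43723652] [-0.67944991  0.44626451 -0.80459031] [291.3 169.2] collar top [292.6 177.9]
```

View pics/s8.png

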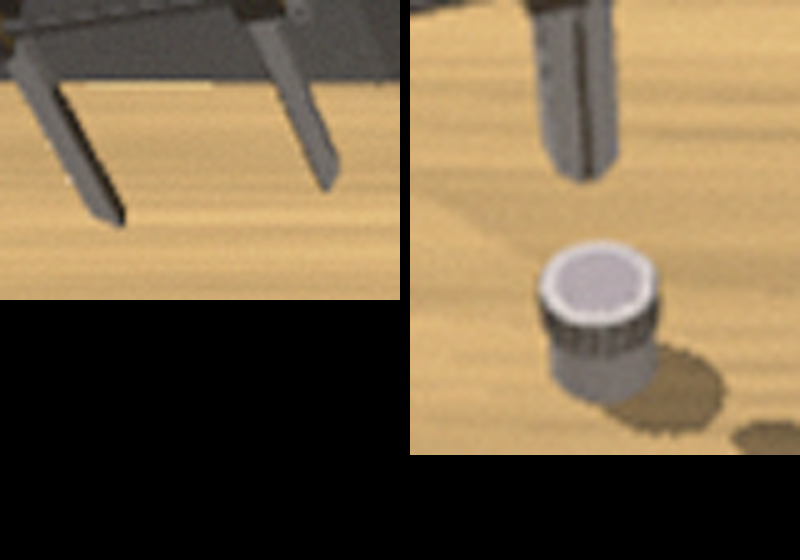

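The picture shows the real fingertips about 7–8 px higher in the scene than the reported TCP projects, at the start and now. So the physical tips sit roughly 30 mm behind the reported TCP, and the fingers shut just above the collar both times. I'll calibrate this by touching the collar's top gently with the shut fingers.

>>> {"fn": "servo_tool", "kwargs": {
  "increments": [
    {"x":0,"y":0,"z":-0.5,"ax":0,"ay":0,"az":0,"gripper":1},
    {"x":-0.02,"y":0.02,"z":-0.48,"ax":0,"ay":0,"az":0,"gripper":1},
    {"x":0,"y":0,"z":0,"ax":0,"ay":0,"az":0,"gripper":1},
    {"x":0,"y":0,"z":-0.03,"ax":0,"ay":0,"az":0,"gripper":1},
    {"x":0,"y":0,"z":0,"ax":0,"ay":0,"az":0,"gripper":1}
  ]
}}

```text
t: 10.15
ee_pos: [433.9, -45.9, 16.9]
tcp_rot: [[0.939, 0.345, -0.001], [0.345, -0.939, 0.0], [-0.001, -0.001, -1.0]]
wrist_force: [-3.0, 1.2, 7.8]
gripper_width: 0.3
gripper_force: 4.1
```

>>> {"fn": "servo_tool", "kwargs": {
  "increments": [
    {"x":0,"y":0,"z":-0.03,"ax":0,"ay":0,"az":0,"gripper":1},
    {"x":0,"y":0,"z":0,"ax":0,"ay":0,"az":0,"gripper":1}
  ]
}}

```text
t: 10.4
ee_pos: [434.6, -46.0, 16.4]
tcp_rot: [[0.939, 0.345, 0.0], [0.345, -0.939, -0.001], [-0.0, 0.001, -1.0]]
wrist_force: [-14.8, 1.5, 52.6]
gripper_width: 0.4
gripper_force: 26.0
```

Contact is at TCP z ≈ 17 with the collar's top at 47, so the tips are 30 mm behind the TCP. The grasp therefore needs TCP z ≈ -12. I'll lift, open, then descend.

>>> {"fn": "servo_tool", "kwargs": {
  "increments": [
    {"x":0,"y":0,"z":0.3,"ax":0,"ay":0,"az":0,"gripper":-1},
    {"x":0,"y":0,"z":0,"ax":0,"ay":0,"az":0,"gripper":-1},
    {"x":0,"y":0,"z":0,"ax":0,"ay":0,"az":0,"gripper":-1},
    {"x":0,"y":0,"z":0,"ax":0,"ay":0,"az":0,"gripper":-1},
    {"x":0,"y":0,"z":0,"ax":0,"ay":0,"az":0,"gripper":-1}
  ]
}}

```text
t: 11.02
ee_pos: [434.1, -46.0, 33.0]
tcp_rot: [[0.939, 0.345, -0.001], [0.345, -0.939, 0.0], [-0.001, -0.001, -1.0]]
wrist_force: [0.5, 0.6, 0.9]
gripper_width: 47.0
gripper_force: 0.0
```

>>> {"fn": "servo_tool", "kwargs": {
  "increments": [
    {"x":0,"y":0,"z":0,"ax":0,"ay":0,"az":0,"gripper":-1},
    {"x":0,"y":0,"z":0,"ax":0,"ay":0,"az":0,"gripper":-1},
    {"x":0,"y":0,"z":0,"ax":0,"ay":0,"az":0,"gripper":-1},
    {"x":0,"y":0,"z":0,"ax":0,"ay":0,"az":0,"gripper":-1}
  ]
}}

```text
t: 11.52
ee_pos: [434.4, -46.1, 33.4]
tcp_rot: [[0.939, 0.345, -0.0], [0.345, -0.939, 0.0], [-0.0, -0.0, -1.0]]
wrist_force: [-0.8, -0.2, 0.0]
gripper_width: 86.9
gripper_force: 0.0
```

```bash
python3 circ.py; python3 - <<'E'
from h import *
s=readout.read_state();print(s["wrist_force"])
E
```

```text
[434.4 -46.1  33.4] 86.90744538138684 0.0
[315.7, 219.8] 0.73 ((313.7696838378906, 224.67794799804688), (63.83543014526367, 67.97077178955078), 91.81788635253906)
[434.37420279 -45.99993813  47.        ]
[ 1.00722244 -0.63192714  0.23002102]
```

>>> {"fn": "servo_tool", "kwargs": {
  "increments": [
    {"x":0,"y":0,"z":-0.25,"ax":0,"ay":0,"az":0,"gripper":-1},
    {"x":0,"y":0,"z":-0.25,"ax":0,"ay":0,"az":0,"gripper":-1},
    {"x":0,"y":0,"z":-0.25,"ax":0,"ay":0,"az":0,"gripper":-1},
    {"x":0,"y":0,"z":0,"ax":0,"ay":0,"az":0,"gripper":1},
    {"x":0,"y":0,"z":0,"ax":0,"ay":0,"az":0,"gripper":1}
  ],
  "force": 40
}}

```text
t: 12.25
ee_pos: [434.4, -45.9, -11.6]
tcp_rot: [[0.939, 0.345, -0.0], [0.345, -0.939, 0.0], [-0.0, -0.0, -1.0]]
wrist_force: [-0.2, 0.5, 0.0]
gripper_width: 77.4
gripper_force: 0.0
```

>>> {"fn": "servo_tool", "kwargs": {
  "increments": [
    {"x":0,"y":0,"z":0,"ax":0,"ay":0,"az":0,"gripper":1},
    {"x":0,"y":0,"z":0,"ax":0,"ay":0,"az":0,"gripper":1},
    {"x":0,"y":0,"z":0,"ax":0,"ay":0,"az":0,"gripper":1},
    {"x":0,"y":0,"z":0,"ax":0,"ay":0,"az":0,"gripper":1},
    {"x":0,"y":0,"z":0,"ax":0,"ay":0,"az":0,"gripper":1}
  ]
}}

```text
t: 12.88
ee_pos: [434.5, -46.1, -11.4]
tcp_rot: [[0.939, 0.344, 0.0], [0.344, -0.939, -0.0], [0.0, 0.0, -1.0]]
wrist_force: [-0.6, -0.2, 5.1]
gripper_width: 45.2
gripper_force: 40.0
```

Gripped: 45 mm opening, 40 N. Lift, and compute the port from the earlier view meanwhile.

>>> {"fn": "servo_tool", "kwargs": {
  "increments": [
    {"x":0,"y":0,"z":0.5,"ax":0,"ay":0,"az":0,"gripper":1},
    {"x":0,"y":0,"z":0.8,"ax":0,"ay":0,"az":0,"gripper":1},
    {"x":0,"y":0,"z":0.8,"ax":0,"ay":0,"az":0,"gripper":1},
    {"x":0.5,"y":0.3,"z":0.3,"ax":0,"ay":0,"az":0,"gripper":1},
    {"x":0.5,"y":0.3,"z":0,"ax":0,"ay":0,"az":0,"gripper":1}
  ]
}}

```text
t: 13.5
ee_pos: [496.0, -10.2, 134.1]
tcp_rot: [[0.939, 0.343, 0.003], [0.343, -0.939, -0.001], [0.002, 0.002, -1.0]]
wrist_force: [-0.3, 0.1, -1.9]
gripper_width: 45.3
gripper_force: 40.0
```

>>> {"fn": "servo_tool", "kwargs": {
  "increments": [
    {"x":0.3,"y":0.2,"z":0,"ax":0,"ay":0,"az":0,"gripper":1},
    {"x":0,"y":0,"z":0,"ax":0,"ay":0,"az":0,"gripper":1}
  ]
}}

```text
t: 13.75
ee_pos: [512.8, 3.0, 132.0]
tcp_rot: [[0.938, 0.346, -0.001], [0.346, -0.938, 0.001], [-0.0, -0.001, -1.0]]
wrist_force: [-0.2, 0.3, -1.3]
gripper_width: 45.0
gripper_force: 40.0
```

```bash
python3 - <<'E'
from h import *
import pickle
def oz(p,uv,s,z): o,d=wray(p,uv,s); return np.round(o+d*(z-o[2])/d[2],1)
s,p=pickle.load(open("a.pkl","rb"))
print("plunger",oz(p,(322,77.5),s,81),"flange",oz(p,(321.5,82.5),s,48),"pins",oz(p,(307,73.5),s,61),oz(p,(337,88),s,61))
print("tri",tri([wray(p,(322,77.5),s),ray(cams.read_camera("scene"),(324,228))]))
s=readout.read_state(); p=cams.read_camera("wrist"); pickle.dump((s,p),open("b.pkl","wb"))
print(s["ee_pos"],s["joint_pos"],s["gripper_width"],s["gripper_force"],s["wrist_force"])
g=cv2.cvtColor(p["pixels"],cv2.COLOR_BGR2GRAY)
for r in finder.outline_of("fitted_1",p):
    v,u=np.nonzero(r["pixels"]); print(r["at"],r["confidence"],u.min(),u.max(),v.min(),v.max())
# plunger: dark blob near predicted pixel
n,l,st,c=cv2.connectedComponentsWithStats((g[:200]<55).astype(np.uint8))
for i in range(1,n):
    if 30<st[i,4]<800: print("dark",np.round(c[i],1),st[i])
for i in range(2): pass
import cv2 as c2
cr=g[40:200,220:420]; c2.imwrite("pics/w9.png",c2.resize(cr,(800,640)))
E
```

```text
plunger [614.   28.8  81. ] flange [613.4  28.4  48. ] pins [615.5  45.   61. ] [612.   11.5  61. ]
tri (array([615.10613699,  30.21375721,  72.87398665]), [np.float64(1.1923740859889738), np.float64(1.1923740859889784)])
[512.04178142   2.20623916 131.98363083] [ 26.48725865  18.55980332 -35.7433423  109.91011752  12.9828831
  55.59368607 -85.04602369] 45.40587572996741 39.99969005584717 [-0.18698872  0.03562087 -0.79677716]
[207.2, 30.6] 0.96 177 239 2 59
[439.7, 137.8] 0.76 410 473 111 167
dark [202.5  52.5] [190  50  23   6  66]
dark [326.1  77.9] [318  70  18  17 242]
dark [431.7 116.9] [424 113  16  10  37]
dark [ 11.5 164.7] [  0 148  24  34 642]
dark [426.3 155.9] [421 151  14  12  37]
```

>>> {"fn": "servo_tool", "kwargs": {
  "increments": [
    {"x":0.4,"y":0.08,"z":0,"ax":0,"ay":0,"az":0,"gripper":1},
    {"x":0.35,"y":0.08,"z":0,"ax":0,"ay":0,"az":0,"gripper":1},
    {"x":0,"y":0,"z":0,"ax":0,"ay":0,"az":0,"gripper":1},
    {"x":0,"y":0,"z":0,"ax":0,"ay":0,"az":0,"gripper":1}
  ]
}}

```text
t: 14.4
ee_pos: [556.5, 11.0, 132.3]
tcp_rot: [[0.939, 0.344, -0.001], [0.344, -0.939, -0.0], [-0.001, 0.0, -1.0]]
wrist_force: [0.2, -0.1, -1.1]
gripper_width: 45.4
gripper_force: 40.0
```

```bash
python3 - <<'E'
from h import *
import pickle
def oz(p,uv,s,z): o,d=wray(p,uv,s); return np.round(o+d*(z-o[2])/d[2],1)
sb,pb=pickle.load(open("b.pkl","rb")); sa,pa=pickle.load(open("a.pkl","rb"))
s=readout.read_state(); p=cams.read_camera("wrist"); pickle.dump((s,p),open("c.pkl","wb"))
print(s["ee_pos"],"b plunger",oz(pb,(326.1,77.9),sb,81))
g=cv2.cvtColor(p["pixels"],cv2.COLOR_BGR2GRAY)
n,l,st,c=cv2.connectedComponentsWithStats((g[:230]<55).astype(np.uint8))
for i in range(1,n):
    if 15<st[i,4]<900: print("dark",np.round(c[i],1),st[i],oz(p,c[i],s,81),oz(p,c[i],s,61))
    if 200<st[i,4]<500 and 280<c[i][0]<370: print(tri([wray(p,c[i],s),wray(pa,(322,77.5),sa),wray(pb,(326.1,77.9),sb)]))
for r in finder.outline_of("fitted_1",p):
    v,u=np.nonzero(r["pixels"]); m=(g>140)&r["pixels"]; cc=max(cv2.findContours(m.astype(np.uint8),0,2)[0],key=cv2.contourArea); e=cv2.fitEllipse(cv2.convexHull(cc)); print("fit",r["at"],e,oz(p,e[0],s,95))
cv2.imwrite("pics/w10.png",cv2.resize(p["pixels"][60:210,220:420],(800,600),interpolation=cv2.INTER_CUBIC))
E
```

```text
[556.50365924  11.02805379 132.30559341] b plunger [613.6  29.2  81. ]
dark [59.7 72.5] [ 43  36  34  74 701] [594.5 318.5  81. ] [592.6 340.4  61. ]
dark [45.4 67.5] [ 31  45  25  54 304] [595.8 347.7  81. ] [593.9 371.9  61. ]
dark [218.7  64.7] [211  56  14  17  45] [640.8 129.1  81. ] [642.4 136.5  61. ]
dark [204.3 102.1] [194  99  19   6  46] [606.  130.6  81. ] [604.9 138.1  61. ]
dark [317.6 130.2] [309 122  18  18 234] [614.3  29.2  81. ] [613.8  28.9  61. ]
(array([614.22316637,  29.08139127,  77.94449853]), [np.float64(0.09832624065703126), np.float64(0.27623063488967314), np.float64(0.18239950032840554)])
dark [431.5 163.7] [424 163  15   3  21] [623.8 -75.1  81. ] [624.1 -83.4  61. ]
dark [ 13.6 196.6] [  2 180  24  34 603] [424.2 382.1  81. ] [409.2 408.9  61. ]
dark [410.9 197.2] [408 191   8  15  32] [588.9 -69.1  81. ] [586.6 -77.   61. ]
dark [307.7 207. ] [306 203   4   9  24] [548.9  14.3  81. ] [543.5  12.9  61. ]
dark [315.  206.5] [314 203   3   8  24] [551.6   8.5  81. ] [546.3   6.6  61. ]
dark [300.2 209.3] [298 205   5  10  26] [544.7  19.8  81. ] [539.   18.8  61. ]
dark [322.1 207. ] [321 204   3   8  20] [553.3   2.6  81. ] [5.482e+02 2.000e-01 6.100e+01]
dark [329.8 208.7] [328 205   4   9  25] [554.2  -4.3  81. ] [549.1  -7.1  61. ]
dark [285.7 218.8] [275 208  21  22  88] [532.  29.  81.] [525.3  28.7  61. ]
dark [336.4 211.9] [335 208   4   9  25] [553.4 -10.8  81. ] [548.3 -14.1  61. ]
dark [348.1 221.1] [341 211  16  19  78] [549.  -23.6  81. ] [543.6 -28.   61. ]Traceback (most recent call last):
  File "<stdin>", line 13, in <module>
cv2.error: OpenCV(4.12.0) /io/opencv/modules/imgproc/src/shapedescr.cpp:361: error: (-201:Incorrect size of input array) There should be at least 5 points to fit the ellipse in function 'fitEllipseNoDirect'
```

The plunger triangulates at (614.2, 29.1, 78), with residuals under 0.3 mm and 81 expected. The collar's underside is at TCP z + 11.5. Moving over the connector and part-way down.

>>> {"fn": "servo_tool", "kwargs": {
  "increments": [
    {"x":0.5,"y":0.15,"z":0,"ax":0,"ay":0,"az":0,"gripper":1},
    {"x":0.46,"y":0.15,"z":0,"ax":0,"ay":0,"az":0,"gripper":1},
    {"x":0,"y":0,"z":-0.35,"ax":0,"ay":0,"az":0,"gripper":1},
    {"x":0,"y":0,"z":-0.35,"ax":0,"ay":0,"az":0,"gripper":1},
    {"x":0,"y":0,"z":0,"ax":0,"ay":0,"az":0,"gripper":1}
  ]
}}

```text
t: 15.12
ee_pos: [613.1, 28.9, 88.5]
tcp_rot: [[0.939, 0.344, -0.004], [0.344, -0.939, -0.0], [-0.003, -0.001, -1.0]]
wrist_force: [-0.2, -0.6, -1.3]
gripper_width: 45.1
gripper_force: 40.0
```

```bash
python3 - <<'E'
from h import *
s=readout.read_state();print(np.array(s["ee_pos"])-[614.2,29.1,0],s["joint_pos"][6],s["wrist_force"],s["wrist_torque"])
E
```

```text
[-1.13170888 -0.20393944 88.45649907] -91.06505332705099 [-0.22055825 -0.57238686 -1.32038087] [0.00181641 0.05658126 0.03524091]
```

>>> {"fn": "servo_tool", "kwargs": {
  "increments": [
    {"x":0.02,"y":0,"z":-0.2,"ax":0,"ay":0,"az":1,"gripper":1},
    {"x":0,"y":0,"z":-0.2,"ax":0,"ay":0,"az":1,"gripper":1},
    {"x":0,"y":0,"z":0,"ax":0,"ay":0,"az":0,"gripper":1},
    {"x":0,"y":0,"z":-0.1,"ax":0,"ay":0,"az":0,"gripper":1},
    {"x":0,"y":0,"z":0,"ax":0,"ay":0,"az":0,"gripper":1}
  ]
}}

```text
t: 15.75
ee_pos: [616.1, 29.4, 60.5]
tcp_rot: [[0.882, 0.471, -0.0], [0.471, -0.882, -0.0], [-0.0, 0.0, -1.0]]
wrist_force: [0.0, -0.3, -1.1]
gripper_width: 45.1
gripper_force: 40.0
```

```bash
python3 - <<'E'
from h import *
s=readout.read_state();print(np.array(s["ee_pos"])-[614.2,29.1,0],s["joint_pos"][6],s["wrist_force"],s["wrist_torque"])
E
```

```text
[ 1.87678654  0.31888143 60.48554591] -85.10943277656733 [ 0.02321695 -0.29040139 -1.13436254] [ 0.03239477 -0.02324695  0.00646228]
```

>>> {"fn": "servo_tool", "kwargs": {
  "increments": [
    {"x":-0.03,"y":0,"z":-0.05,"ax":0,"ay":0,"az":0,"gripper":1},
    {"x":0,"y":0,"z":-0.05,"ax":0,"ay":0,"az":0,"gripper":1},
    {"x":0,"y":0,"z":0,"ax":0,"ay":0,"az":0,"gripper":1}
  ]
}}

```text
t: 16.12
ee_pos: [614.2, 29.5, 54.2]
tcp_rot: [[0.882, 0.472, -0.0], [0.472, -0.882, 0.0], [-0.0, -0.0, -1.0]]
wrist_force: [-0.5, 0.7, -1.3]
gripper_width: 45.8
gripper_force: 40.0
```

>>> {"fn": "servo_tool", "kwargs": {
  "increments": [
    {"x":0,"y":0,"z":-0.03,"ax":0,"ay":0,"az":0,"gripper":1},
    {"x":0,"y":0,"z":0,"ax":0,"ay":0,"az":0,"gripper":1}
  ]
}}

```text
t: 16.38
ee_pos: [614.3, 29.4, 52.5]
tcp_rot: [[0.882, 0.472, -0.0], [0.472, -0.882, 0.0], [-0.0, -0.0, -1.0]]
wrist_force: [0.9, -0.2, -1.0]
gripper_width: 45.5
gripper_force: 40.0
```

>>> {"fn": "servo_tool", "kwargs": {
  "increments": [
    {"x":0,"y":0,"z":-0.02,"ax":0,"ay":0,"az":0,"gripper":1},
    {"x":0,"y":0,"z":0,"ax":0,"ay":0,"az":0,"gripper":1}
  ]
}}

```text
t: 16.62
ee_pos: [614.4, 29.5, 51.4]
tcp_rot: [[0.882, 0.472, 0.0], [0.472, -0.882, 0.0], [0.0, -0.0, -1.0]]
wrist_force: [0.4, -0.7, -1.4]
gripper_width: 45.3
gripper_force: 40.0
```

>>> {"fn": "servo_tool", "kwargs": {
  "increments": [
    {"x":0,"y":0,"z":-0.015,"ax":0,"ay":0,"az":0,"gripper":1},
    {"x":0,"y":0,"z":0,"ax":0,"ay":0,"az":0,"gripper":1}
  ]
}}

```text
t: 16.88
ee_pos: [614.6, 29.5, 50.9]
tcp_rot: [[0.882, 0.472, 0.0], [0.472, -0.882, -0.0], [0.0, 0.0, -1.0]]
wrist_force: [-0.5, -0.5, 4.4]
gripper_width: 45.3
gripper_force: 40.0
```

Pins contacted (underside about 62–63 mm, as expected). Press slightly and turn in 8° steps, watching for the force to drop.

>>> {"fn": "servo_tool", "kwargs": {
  "increments": [
    {"x":0,"y":0,"z":-0.005,"ax":0,"ay":0,"az":1,"gripper":1},
    {"x":0,"y":0,"z":0,"ax":0,"ay":0,"az":1,"gripper":1},
    {"x":0,"y":0,"z":0,"ax":0,"ay":0,"az":0,"gripper":1}
  ]
}}

```text
t: 17.25
ee_pos: [615.1, 29.5, 50.9]
tcp_rot: [[0.807, 0.591, 0.002], [0.591, -0.807, 0.0], [0.001, 0.001, -1.0]]
wrist_force: [-0.5, -0.9, 6.5]
gripper_width: 45.6
gripper_force: 40.0
```

>>> {"fn": "servo_tool", "kwargs": {
  "increments": [
    {"x":0,"y":0,"z":0,"ax":0,"ay":0,"az":1,"gripper":1},
    {"x":0,"y":0,"z":0,"ax":0,"ay":0,"az":1,"gripper":1},
    {"x":0,"y":0,"z":0,"ax":0,"ay":0,"az":0,"gripper":1}
  ]
}}

```text
t: 17.62
ee_pos: [614.9, 29.6, 50.7]
tcp_rot: [[0.717, 0.697, 0.001], [0.697, -0.717, 0.0], [0.001, 0.0, -1.0]]
wrist_force: [0.3, 0.4, 6.3]
gripper_width: 45.2
gripper_force: 40.0
```

```bash
cat > st.py <<'E'
from h import *
s=readout.read_state();R=np.array(s["tcp_rot"]);print(np.array(s["ee_pos"])-[614.2,29.1,0],"yaw",np.degrees(np.arctan2(R[1,0],R[0,0])),s["joint_pos"][6],s["wrist_force"],s["wrist_torque"])
E
python3 st.py
```

```text
[ 0.65174129  0.46991483 50.71220782] yaw 44.16829216444749 -71.48417036759032 [0.26163604 0.40975076 6.29490323] [-0.02661485  0.1833289   0.03768901]
```

>>> {"fn": "servo_tool", "kwargs": {
  "increments": [
    {"x":0,"y":0,"z":0,"ax":0,"ay":0,"az":1,"gripper":1},
    {"x":0,"y":0,"z":0,"ax":0,"ay":0,"az":1,"gripper":1},
    {"x":0,"y":0,"z":0,"ax":0,"ay":0,"az":0,"gripper":1}
  ]
}}

```text
t: 18.0
ee_pos: [615.0, 29.5, 50.8]
tcp_rot: [[0.614, 0.79, 0.001], [0.79, -0.614, 0.0], [0.001, 0.001, -1.0]]
wrist_force: [-0.3, -0.3, 7.1]
gripper_width: 45.7
gripper_force: 40.0
```

>>> {"fn": "servo_tool", "kwargs": {
  "increments": [
    {"x":0,"y":0,"z":0,"ax":0,"ay":0,"az":1,"gripper":1},
    {"x":0,"y":0,"z":0,"ax":0,"ay":0,"az":1,"gripper":1},
    {"x":0,"y":0,"z":0,"ax":0,"ay":0,"az":0,"gripper":1}
  ]
}}

```text
t: 18.38
ee_pos: [615.0, 29.6, 50.8]
tcp_rot: [[0.498, 0.867, 0.001], [0.867, -0.498, 0.0], [0.001, 0.001, -1.0]]
wrist_force: [-0.7, 0.0, 7.6]
gripper_width: 45.5
gripper_force: 40.0
```

>>> {"fn": "servo_tool", "kwargs": {
  "increments": [
    {"x":0,"y":0,"z":0,"ax":0,"ay":0,"az":1,"gripper":1},
    {"x":0,"y":0,"z":0,"ax":0,"ay":0,"az":1,"gripper":1},
    {"x":0,"y":0,"z":0,"ax":0,"ay":0,"az":0,"gripper":1}
  ]
}}

```text
t: 18.75
ee_pos: [614.3, 29.3, 50.1]
tcp_rot: [[0.373, 0.928, -0.0], [0.928, -0.373, -0.0], [-0.0, -0.0, -1.0]]
wrist_force: [0.6, -0.5, 1.1]
gripper_width: 45.3
gripper_force: 40.0
```

>>> {"fn": "servo_tool", "kwargs": {
  "increments": [
    {"x":0,"y":0,"z":0,"ax":0,"ay":0,"az":1,"gripper":1},
    {"x":0,"y":0,"z":0,"ax":0,"ay":0,"az":1,"gripper":1},
    {"x":0,"y":0,"z":0,"ax":0,"ay":0,"az":0,"gripper":1}
  ]
}}

```text
t: 19.12
ee_pos: [614.2, 29.5, 50.0]
tcp_rot: [[0.241, 0.97, -0.001], [0.97, -0.241, 0.0], [0.0, -0.001, -1.0]]
wrist_force: [-0.6, -0.8, -1.1]
gripper_width: 45.3
gripper_force: 40.0
```

The force dropped between yaw 68° and 76°, so the keyways are over the pins. Back off 3° and push down a little to confirm.

>>> {"fn": "servo_tool", "kwargs": {
  "increments": [
    {"x":0,"y":0,"z":0,"ax":0,"ay":0,"az":-0.8,"gripper":1},
    {"x":0,"y":0,"z":-0.03,"ax":0,"ay":0,"az":0,"gripper":1},
    {"x":0,"y":0,"z":-0.02,"ax":0,"ay":0,"az":0,"gripper":1},
    {"x":0,"y":0,"z":0,"ax":0,"ay":0,"az":0,"gripper":1}
  ]
}}

```text
t: 19.62
ee_pos: [614.3, 29.4, 47.0]
tcp_rot: [[0.293, 0.956, -0.0], [0.956, -0.293, -0.0], [-0.0, -0.0, -1.0]]
wrist_force: [0.2, -0.8, -1.7]
gripper_width: 45.7
gripper_force: 40.0
```

```bash
python3 st.py
```

```text
[ 0.07016006  0.34726252 47.03226842] yaw 72.95951905364775 -46.456474911643596 [ 0.15609054 -0.77316509 -1.73092656] [-0.180933   -0.15646742 -0.01210358]
```

It goes down freely below the pin stop. Continue to home.

>>> {"fn": "servo_tool", "kwargs": {
  "increments": [
    {"x":0,"y":0,"z":-0.04,"ax":0,"ay":0,"az":0,"gripper":1},
    {"x":0,"y":0,"z":-0.04,"ax":0,"ay":0,"az":0,"gripper":1},
    {"x":0,"y":0,"z":0,"ax":0,"ay":0,"az":0,"gripper":1}
  ],
  "force": 55
}}

```text
t: 20.0
ee_pos: [614.4, 29.5, 42.3]
tcp_rot: [[0.293, 0.956, -0.0], [0.956, -0.293, -0.0], [-0.0, -0.0, -1.0]]
wrist_force: [-0.4, -0.0, 0.9]
gripper_width: 44.9
gripper_force: 55.0
```

>>> {"fn": "servo_tool", "kwargs": {
  "increments": [
    {"x":0,"y":0,"z":-0.03,"ax":0,"ay":0,"az":0,"gripper":1},
    {"x":0,"y":0,"z":-0.03,"ax":0,"ay":0,"az":0,"gripper":1},
    {"x":0,"y":0,"z":0,"ax":0,"ay":0,"az":0,"gripper":1}
  ]
}}

```text
t: 20.38
ee_pos: [614.4, 29.5, 38.9]
tcp_rot: [[0.293, 0.956, 0.0], [0.956, -0.293, -0.0], [-0.0, 0.0, -1.0]]
wrist_force: [-1.8, -0.8, 5.7]
gripper_width: 45.3
gripper_force: 55.0
```

>>> {"fn": "servo_tool", "kwargs": {
  "increments": [
    {"x":0,"y":0,"z":-0.03,"ax":0,"ay":0,"az":0,"gripper":1},
    {"x":0,"y":0,"z":0,"ax":0,"ay":0,"az":0,"gripper":1}
  ]
}}

```text
t: 20.62
ee_pos: [614.5, 29.5, 37.2]
tcp_rot: [[0.293, 0.956, 0.0], [0.956, -0.293, -0.0], [-0.0, 0.0, -1.0]]
wrist_force: [-1.3, -1.3, 6.7]
gripper_width: 45.4
gripper_force: 55.0
```

>>> {"fn": "servo_tool", "kwargs": {
  "increments": [
    {"x":0,"y":0,"z":-0.015,"ax":0,"ay":0,"az":0,"gripper":1},
    {"x":0,"y":0,"z":0,"ax":0,"ay":0,"az":0,"gripper":1}
  ]
}}

```text
t: 20.88
ee_pos: [614.5, 29.5, 36.6]
tcp_rot: [[0.293, 0.956, 0.0], [0.956, -0.293, -0.0], [-0.0, 0.0, -1.0]]
wrist_force: [-3.6, -1.1, 11.2]
gripper_width: 45.1
gripper_force: 55.0
```

>>> {"fn": "servo_tool", "kwargs": {
  "increments": [
    {"x":0,"y":0,"z":-0.01,"ax":0,"ay":0,"az":0,"gripper":1},
    {"x":0,"y":0,"z":0,"ax":0,"ay":0,"az":0,"gripper":1},
    {"x":0,"y":0,"z":0,"ax":0,"ay":0,"az":0,"gripper":1}
  ]
}}

```text
t: 21.25
ee_pos: [614.5, 29.5, 36.6]
tcp_rot: [[0.293, 0.956, 0.0], [0.956, -0.293, -0.001], [-0.0, 0.001, -1.0]]
wrist_force: [-7.6, -2.8, 20.5]
gripper_width: 44.9
gripper_force: 55.0
```

```bash
python3 st.py
```

```text
[ 0.31991091  0.38852255 36.57888235] yaw 72.95419420093977 -46.96906788089104 [-7.57398997 -2.76509743 20.4508959 ] [-0.55838006  1.82738864  0.0097788 ]
```

The collar is hard against the flange: TCP z 36.6 matches the expected 36.5, total travel from the pin stop is about 14.5 mm, and it presses with 20 N. Handing in.

```bash
python3 -c "
from cell import job; print(job.job_done())"
```

```text
the job is handed in; nothing more can be done
None
```

The collar is on the open middle connector with its keyways over the pins, pressed home with about 20 N and still held at a 55 N grip; the job was handed in at about 21 s, but no verdict came back.

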